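# Touch off the arbor press and set its depth stop

## Task

A bush has been started in its housing under the small arbor press. Press the lever down gently until the resistance firms up, so that the ram bears on the bush, and leave the lever standing there without forcing it, because the bush must not be driven or marked. Then keep that travel: slide the depth-stop collar down its rod until it sits on the lug, and leave the other things on the bench as they are.

Things in the scene. Friction and masses are not known exactly. Their poses are not given: they have to be found in the camera images.
- press: grey cast bench arbor press, bolted down; base 190 x 140 mm, head 56 mm wide, its top 185 mm up; the square ram stands up to 41 mm above the head. Origin on the bench under the ram axis; +x from the front to the column at the back, +y to its left (stop rod), z up. The lever is on its right and reaches to the front (-x). How far the bush stands up under the ram is not measured and varies by 8 mm.
- press_lever (a joint): lever angle, rad: 0 = up (bar front end 0.65 rad above level), grows as the front end is pressed down, ends at 1.35; 1 rad lowers the ram 20 mm. Starts at 0 to 0.2; meets the bush at 0.6 to 1.0. Stays where it is left. Free travel takes 1 to 4 N down on the bar 135 mm from the pivot; at the bush it climbs by about 3 N per mm: 8 to 15 N is a firm touch, over 22 N (or a fast blow) marks the bush.
- pivot (a point): point on the lever's pivot axis (which runs along the press's y), in the middle plane of the lever bar; fixed to the press 155 mm above the bench
- bar_mid (a point): point on the axis of the lever's straight round steel bar (14 mm diameter), 140 mm in front of the pivot. The bar can be pressed from above 110 to 175 mm in front of the pivot and ends in a 32 mm black ball at 195 mm; a shorter tail with a ball sticks out behind the pivot.
- collar_mid (a point): centre of the depth-stop collar, a knurled steel ring of 32 mm diameter and 24 mm height that slides with about 5 N of friction on the upright 10 mm stop rod. The rod is carried by the ram, 62 mm left of its axis, and comes down with it; its top is 6 to 14 mm above the collar at the start and never more than 68 mm above the lug.
- collar_foot (a point): middle of the underside of the depth-stop collar, 12 mm below collar_mid
- lug_top (a point): middle of the top face of the lug, the fixed ledge (at most 25 mm wide) on the left of the press head through which the stop rod runs, 165 mm above the bench; the collar's underside comes to rest on it. A small upright graduated plate stands on the lug beside the head, 19 mm from the rod towards the ram.
- tape_at (a point): centre of a yellow tape measure, 40 x 78 x 62 mm, standing loose on the bench (bystander)
- square_at (a point): middle of a loose steel engineer's square, 105 x 155 x 14 mm, lying on the bench (bystander)
- sander_at (a point): centre of a loose red-brown rubber sanding block, 60 x 110 x 32 mm (bystander)

How it is judged:
By the outcome, as a careful person would: the job done as asked, in the order asked, and still so for the second after the job is handed in, with the robot touching nothing.
It also fails if it takes over 45 s, if anything falls off the work surface, if the arm or the gripper's body presses on something with over 40 N, if the wrist force passes 120 N, or if a joint passes its speed limit or range.

## Robot

A 6-joint arm with a two-finger parallel gripper is mounted at the origin on a cart in front of the work surface, level with it; the furniture and walls round the work are solid. World frame = base frame: x ahead of the robot, y to its left, z up, the work surface at z = 0. Lengths are in m, angles in degrees, forces in N, time in s.
With the tool pointing down it reaches from about 0.375 to 0.9 m from the base axis. Payload 3.1 kg.
Tool frame: the origin (TCP) lies at the very end of the fingers, on their centre line; the grasp point (between the pads) lies 19 mm behind it (manip.grasp_offset is the distance from the TCP to the grasp point, in m); z points along the fingers, y is the direction in which the jaws open and shut (so a half turn about z gives the same grasp; the last joint's range is limited). The gripper opens to 87 mm and grips with 3 to 60 N. Pads are 19 mm wide; open, the fingers measure 117 mm over their backs; the gripper's body (75 mm by 190 mm) begins 51 mm behind the grasp point.
Start: joints at [-83.05, 30.224, 82.088, -0, 67.689, -10.227], TCP at [0.185, -0.597, 0.223] pointing down, gripper open.
Joint ranges: [-176.69, 176.69], [-43.24, 126.21], [12.49, 139.97], [-82, 262], [0, 151.66], [-163.58, 163.58]. Speed limits (degrees/s): [159.86, 159.86, 180, 180, 180, 180].

## Interface

Orientations are given as a 3x3 rotation matrix whose columns are the frame's x, y, z axes.
In Python, from bench import manip gives the robot as it stands.
- The arm moves only by the tool carry_out, never from a script. Its argument "rows" is a list of rows, each a list of 3 entries, a list of its own where there are three numbers: the finger opening in cm, from 0 to 8.7, then the shift along the tool's x, y, z in cm, then the turn, a rotation vector about the tool's x, y, z in rad. In form: [[fingers, [dx, dy, dz], [wx, wy, wz]], ...]. A call has 1 to 8 rows; each row shifts and turns the commanded pose from where the row before left it, along the tool's axes as they then stand; what a row does not reach is not made up. A row lasts 1/10 s, in which the tool goes at most 50 mm and 8.59 degrees, less where a joint would pass 70% of its speed; a pose out of reach is approached as far as the arm can. A call is refused whole if a number of a shift passes 5 or a number of a turn 0.15, either way. A call with a gripper value outside its range is refused whole. The fingers move at their own pace and stop on an object; the grip force is fixed at half the most. Time passes only in rows, so rows that do not move let the fingers close. It gives the time, the measured TCP pose, the force and the opening at its end, in the units of the state.
- manip.state(): the state, without advancing time (a new reading comes with each control period).
- manip.get_image(name): name is "side" or "top"; returns a dict with "pixels" (420x560x3 uint8, blue, green, red), "K" (3x3 intrinsics, pixels), "cam_to_world" (4x4, takes a point from camera to world coordinates). Camera axes: x right, y down, z forward; pixel columns grow to the right and rows downward; lengths in m; the calibration is good to about 2 mm. A picture is of the moment at which its call begins. There is no depth.
- manip.sign_off(): hands the job in, once; it reports no verdict.
Trained networks look in a picture, given as the dict that the camera call returned (one of the last four; its "shot" number tells which), for a name from the list of things; names that differ only in an ending like _2 or _b are one class to them, and where a whole thing is asked for, a point or a joint stands for the part that bears it (a point fixed in the world has none). Each returns a list of dicts, best first, with "confidence" (0 to 1); they miss things now and then, are a little off and sometimes report something else, mostly with a low value. They report only what shows in the picture. A call takes as long as a camera call.
- manip.look_for(picture, thing): "rect" ([left, top, right, bottom] in pixels, round what is visible of it).
- manip.outline_of(picture, thing): "mask" (420x560 bool, what is visible of it) and "rect" ([left, top, right, bottom] in pixels, round what is visible of it).
The state is a dict: "clock": time; "joints": joint angles; "qvel": joint speeds; "tau": joint torques, N m; "tool_pos": TCP position; "tool_rot": TCP orientation; "wrist_force": force on the tool from outside, world axes, zero at the start; "moment": the same for the moment, N m; "width": finger opening in m.
Only numpy, scipy, OpenCV 4.12 (cv2) and the standard library are available. Lean on these libraries where they do the work, as an engineer would, in place of code of your own. Each camera call takes 0.05 s, during which the arm holds its last target.

## Working session

There is one attempt and no reset: what is moved stays moved. The work goes in short steps, Python scripts to look and compute and a tool call to move; the robot and the scene stay as the last step left them, time stands still between calls to the robot, and variables do not carry over. Pictures are saved under pics/ and viewed, and the job is handed in when it is done.

Besides the shell and the picture viewer there is one more tool, called after "Emit:" as a command line: name --argument value ..., lists and objects as JSON in quotes. carry_out: Moves the arm, as the interface text tells. Its arguments: {"type":"object","properties":{"rows":{"type":"array","items":{"type":"array"}}},"required":["rows"]}

```bash
ls; mkdir -p pics; cat > h.py <<'E'
import numpy as np, cv2
from bench import manip
def ray(im,uv):
    K=np.array(im["K"]);T=np.array(im["cam_to_world"])
    d=T[:3,:3]@np.linalg.solve(K,[uv[0],uv[1],1.]);return T[:3,3],d/np.linalg.norm(d)
def atz(im,uv,z):
    o,d=ray(im,uv);return o+d*(z-o[2])/d[2]
def proj(im,p):
    T=np.linalg.inv(np.array(im["cam_to_world"]));c=T[:3,:3]@np.array(p)+T[:3,3];q=np.array(im["K"])@c;return q[:2]/q[2]
def tri(im1,uv1,im2,uv2):
    o1,d1=ray(im1,uv1);o2,d2=ray(im2,uv2)
    A=np.stack([d1,-d2],1);s=np.linalg.lstsq(A,o2-o1,rcond=None)[0]
    a=o1+s[0]*d1;b=o2+s[1]*d2;return (a+b)/2,np.linalg.norm(a-b)
E
python3 - <<'E'
from h import *
print(manip.state())
for n in["side","top"]:
    im=manip.get_image(n);cv2.imwrite(f"pics/{n}0.png",im["pixels"])
    print(n,im["K"],im["cam_to_world"])
    for t in["press","press_lever","pivot","bar_mid","collar_mid","lug_top","tape_at","square_at","sander_at"]:
        try:
            r=manip.look_for(im,t);print(t,[(np.round(x["rect"]),round(x["confidence"],2)) for x in r[:2]])
        except Exception as e: print(t,e)
E
```

```text
pics
{'clock': 0.0, 'joints': array([-8.30513148e+01,  3.02788944e+01,  8.21567428e+01,  1.07043380e-04,
        6.76885719e+01, -1.02272294e+01]), 'qvel': array([-0.00138194,  0.00296437, -0.04920934, -0.09468492, -0.00170191,
       -0.07478058]), 'tau': array([ 7.81292965e-04, -4.40045750e+01, -1.76590151e+01,  6.34129252e-02,
        5.81479096e-02, -1.65465699e-04]), 'tool_pos': array([ 0.18450576, -0.59637793,  0.22157042]), 'tool_rot': array([[ 9.55402845e-01,  2.95305496e-01, -2.60552273e-04],
       [ 2.95305358e-01, -9.55400499e-01,  2.15214177e-03],
       [ 3.86607522e-04, -2.13310485e-03, -9.99997650e-01]]), 'wrist_force': array([ 0.79724436,  0.6009672 , -0.11180593]), 'moment': array([-0.02183471, -0.07859419, -0.02225477]), 'width': 0.08693387922682107}
side [[504.84971099   0.         284.00543388]
 [  0.         504.84971099 216.56386333]
 [  0.           0.           1.        ]] [[-0.99716974 -0.05167363  0.05461082  0.44248022]
 [-0.07502538  0.63688763 -0.76729742  1.19918284]
 [ 0.00486808 -0.76922297 -0.63896191  1.08435126]
 [ 0.          0.          0.      
[... 690 characters left out ...]
51479  0.11043289]
 [ 0.01223189 -0.19888754 -0.97994598  1.52512855]
 [ 0.          0.          0.          1.        ]]
press [(array([275., 168., 336., 233.]), 0.64)]
press_lever [(array([305., 162., 338., 233.]), 0.74), (array([197., 228., 225., 279.]), 0.26)]
pivot [(array([273., 162., 338., 231.]), 0.65)]
bar_mid [(array([307., 164., 338., 232.]), 0.75)]
collar_mid [(array([279., 190., 289., 200.]), 0.39)]
lug_top [(array([273., 158., 339., 234.]), 0.83), (array([194., 230., 226., 281.]), 0.58)]
tape_at [(array([172., 224., 197., 249.]), 0.61), (array([278., 192., 288., 203.]), 0.3)]
square_at [(array([196., 229., 224., 281.]), 0.62)]
sander_at [(array([364., 246., 397., 274.]), 0.88)]
```

```bash
python3 - <<'E'
import cv2
a=cv2.imread("pics/side0.png");b=cv2.imread("pics/top0.png")
cv2.imwrite("pics/s0z.png",cv2.resize(a[140:270,210:360],None,fx=4.4,fy=4.4,interpolation=cv2.INTER_CUBIC))
cv2.imwrite("pics/t0z.png",cv2.resize(b[145:245,255:355],None,fx=6,fy=6,interpolation=cv2.INTER_CUBIC))
E
```

```text
(no output)
```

View pics/s0z.png

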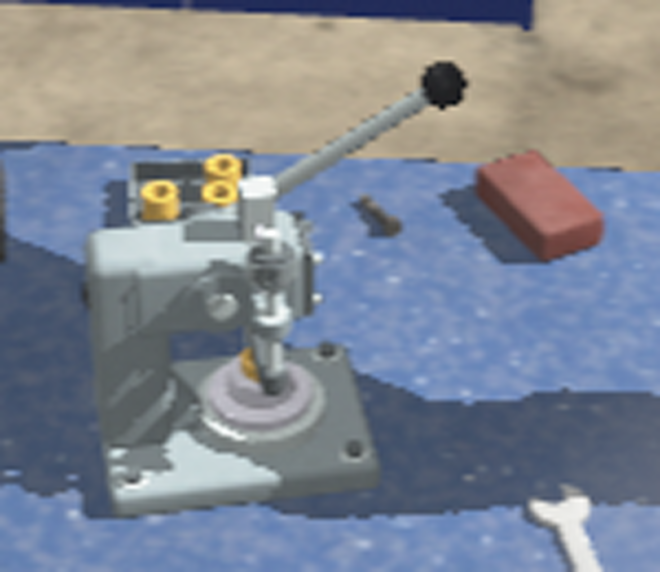

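View pics/t0z.png

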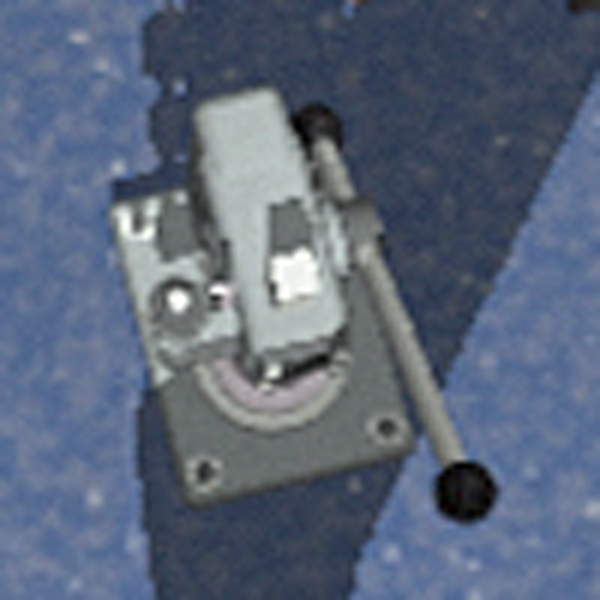

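View pics/side0.png

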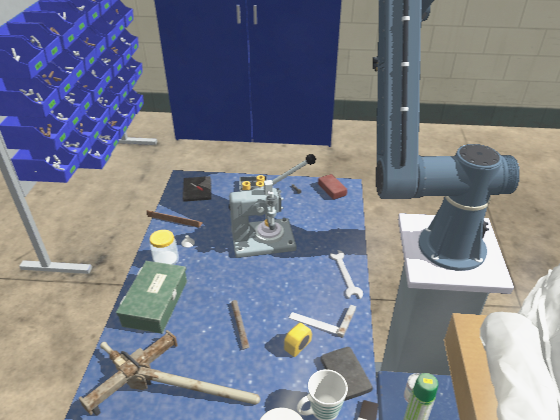

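View pics/top0.png

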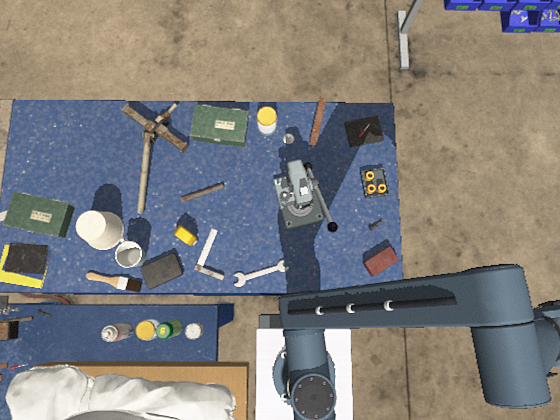

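```bash
cat > p1.py <<'E'
from h import *
S=manip.get_image("side");T=manip.get_image("top")
sz=lambda u,v:(u/4.4+210-.5+.11,v/4.4+140-.5+.11)
tz=lambda u,v:(u/6+255-.5+.08,v/6+145-.5+.08)
for n,s,t in [("ball",(443,85),(466,492)),("ramtop",(258,184),(293,275)),("rodtop",(267,235),(180,300))]:
    print(n,tri(S,sz(*s),T,tz(*t)))
print("base corners top",[atz(T,tz(*q),0.02)[:2].round(4) for q in[(190,505),(413,447),(112,205)]])
print("holes",[atz(T,tz(*q),0.02)[:2].round(4) for q in[(206,471),(388,427),(137,220)]],[atz(S,sz(*q),0.02)[:2].round(4) for q in[(354,449),(327,351),(133,478)]])
print("bar",[atz(T,tz(*q),z).round(4) for q,z in[((369,235),.155),((318,122),.12),((466,492),.27)]])
a=S["pixels"];b=T["pixels"]
cv2.imwrite("pics/s1.png",cv2.resize(a[170:235,240:300],None,fx=9,fy=9,interpolation=cv2.INTER_CUBIC))
E
python3 p1.py
```

```text
ball (array([ 0.45682437, -0.06777264,  0.25767954]), np.float64(0.002966932779554565))
ramtop (array([0.57456676, 0.01422444, 0.22735274]), np.float64(0.0026825865852967167))
rodtop (array([0.5618431 , 0.07218162, 0.22921845]), np.float64(0.00026123030550299035))
base corners top [array([0.4902, 0.0603]), array([ 0.5253, -0.0708]), array([0.6716, 0.1066])]
holes [array([0.5104, 0.0509]), array([ 0.5372, -0.0563]), array([0.6624, 0.0916])] [array([0.5055, 0.0414]), array([ 0.5326, -0.0645]), array([0.657 , 0.0836])]
bar [array([ 0.6171, -0.0328,  0.155 ]), array([ 0.6922, -0.0088,  0.12  ]), array([ 0.4562, -0.0662,  0.27  ])]
```

View pics/s1.png

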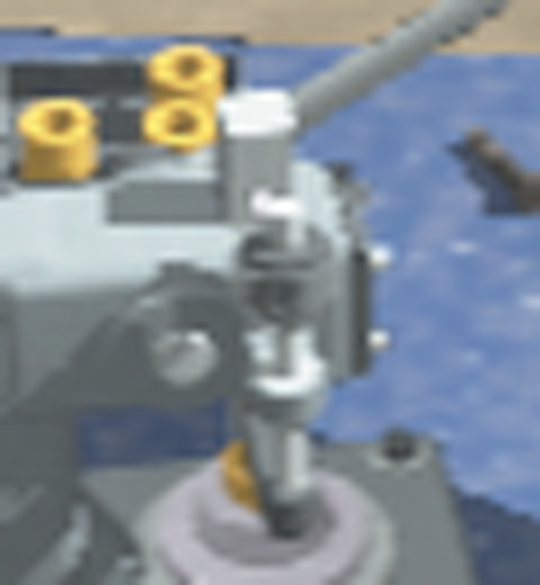

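```bash
cat > p2.py <<'E'
from h import *
from scipy.optimize import least_squares
S=manip.get_image("side");T=manip.get_image("top")
sz=lambda u,v:np.array((u/4.4+210-.5+.11,v/4.4+140-.5+.11))
tz=lambda u,v:np.array((u/6+255-.5+.08,v/6+145-.5+.08))
def pts(p):
    x,y,w,a,xp,yl,zr,zrod,xh,yh,zb,dx,dy,dz=p
    q={"ball":(xp-.195*np.cos(.65-a),yl,.155+.195*np.sin(.65-a)),"ram":(0,0,zr),"rod":(0,.062,zrod),
     "hfl":(xh,yh,zb),"hfr":(xh,-yh,zb),"piv":(xp,yl,.155)}
    R=np.array([[np.cos(w),-np.sin(w)],[np.sin(w),np.cos(w)]])
    return {k:np.r_[R@np.array(v[:2])+[x,y],v[2]] for k,v in q.items()}
obs=[(S,"ball",sz(443,85)),(T,"ball",tz(466,492)),(S,"ram",sz(258,184)),(T,"ram",tz(293,275)),(S,"rod",sz(267,233)),(T,"rod",tz(179,299)),
(T,"hfl",tz(206,471)),(T,"hfr",tz(388,427)),(S,"hfl",sz(354,449)),(S,"hfr",sz(327,351)),(T,"piv",tz(369,232))]
def f(p):
    P=pts(p);r=[]
    for im,k,uv in obs:
        d=np.array([p[11],p[12],p[13]]) if im is S else 0
        r+=list((proj(im,P[k]+d)-uv)/.7)
    r+=list(p[11:14]/.002)+[(p[6]-(.226-.02*p[3]))/.001,(p[3]-.1)/.1]
    return r
s=least_squares(f,[.572,.013,.23,.1,.034,-.053,.224,.228,-.06,.05,.02,0,0,0])
print(s.x.round(4),s.cost,np.round(s.fun,1))
P=pts(s.x);print({k:v.round(4) for k,v in P.items()})
for n,im in(("side",S),("top",T)):
  for t in ["tape_at","square_at","sander_at"]:
    r=manip.look_for(im,t)
    if r:
        q=r[0]["rect"];print(n,t,atz(im,((q[0]+q[2])/2,(q[1]+q[3])/2),.02).round(3))
E
python3 p2.py
```

```text
[ 5.765e-01  1.210e-02  2.292e-01  9.820e-02  3.180e-02 -5.190e-02
  2.242e-01  2.310e-01 -5.720e-02  5.470e-02  2.980e-02 -1.800e-03
 -0.000e+00 -1.000e-04] 2.6197574606240264 [-0.2 -0.3  0.5  0.4 -0.6  0.5  0.8  0.1  0.5  0.   0.1 -0.2 -0.5  0.1
 -0.4  0.8 -0.8  0.1  0.2 -0.4 -0.7 -0.2 -0.9 -0.  -0.   0.2 -0. ]
{'ball': array([ 0.4576, -0.069 ,  0.2572]), 'ram': array([0.5765, 0.0121, 0.2242]), 'rod': array([0.5625, 0.0725, 0.231 ]), 'hfl': array([0.5084, 0.0524, 0.0298]), 'hfr': array([ 0.5332, -0.0542,  0.0298]), 'piv': array([ 0.6193, -0.0313,  0.155 ])}
side tape_at [0.463 0.408 0.02 ]
side square_at [0.395 0.334 0.02 ]
side sander_at [ 0.372 -0.259  0.02 ]
top tape_at [0.463 0.416 0.02 ]
top square_at [0.391 0.327 0.02 ]
top sander_at [ 0.378 -0.263  0.02 ]
```

Emit:
carry_out --rows '[[0,[1.5,-1.5,-2.0],[0,0,0]],[0,[3.2,-2.9,-1.5],[0,0,0]],[0,[3.2,-2.9,-1.5],[0,0,0]],[0,[3.2,-2.9,-1.5],[0,0,0]],[0,[3.2,-2.9,-1.5],[0,0,0]],[0,[3.2,-2.9,-1.0],[0,0,0]],[0,[3.2,-2.9,0],[0,0,0]],[0,[3.2,-2.9,0],[0,0,0]]]'

```text
clock: 2.3
tool_pos: [0.3493, -0.3169, 0.3133]
tool_rot: [[0.956, 0.295, 0.001], [0.295, -0.956, -0.001], [0.001, 0.002, -1.0]]
wrist_force: [0.6, -0.5, 0.7]
width: 0.0306
```

Emit:
carry_out --rows '[[0,[3.2,-2.9,0],[0,0,0]],[0,[3.2,-2.9,0],[0,0,0]],[0,[3.2,-2.9,0],[0,0,0]],[0,[3.2,-2.9,0],[0,0,0]],[0,[3.2,-2.9,0],[0,0,0]],[0,[3.2,-2.9,0],[0,0,0]],[0,[3.2,-2.9,0],[0,0,0]],[0,[0,0,0],[0,0,0.07]]]'

```text
clock: 3.1
tool_pos: [0.5045, -0.0538, 0.3127]
tool_rot: [[0.973, 0.232, 0.002], [0.232, -0.973, 0.002], [0.002, -0.001, -1.0]]
wrist_force: [-0.3, -0.6, -0.2]
width: 0.0005
```

```bash
cat > st.py <<'E'
from h import *
import sys
s=manip.state();R=np.array(s["tool_rot"]);print(s["clock"],np.round(s["tool_pos"],4),np.round(s["wrist_force"],2),s["width"]);print(R.round(4))
if len(sys.argv)>3:
    d=np.array(list(map(float,sys.argv[1:4])))-s["tool_pos"];print("tool shift cm",(R.T@d*100).round(2))
E
python3 st.py .503 -.058 .29
```

```text
3.1 [ 0.5045 -0.0538  0.3127] [-0.31 -0.6  -0.24] 0.0005196338513441129
[[ 0.9727  0.232   0.0019]
 [ 0.232  -0.9727  0.0017]
 [ 0.0022 -0.0012 -1.    ]]
tool shift cm [-0.25  0.37  2.27]
```

Emit:
carry_out --rows '[[0,[-0.2,0.4,1.5],[0,0,0]],[0,[0,0,1.5],[0,0,0]],[0,[0,0,1.5],[0,0,0]],[0,[0,0,0],[0,0,0]]]'

```text
clock: 3.5
tool_pos: [0.5001, -0.0619, 0.2658]
tool_rot: [[0.974, 0.228, -0.004], [0.228, -0.974, 0.002], [-0.004, -0.003, -1.0]]
wrist_force: [-0.6, -0.2, 0.2]
width: 0.0007
```

```bash
cat > pic.py <<'E'
from h import *
import sys
k=sys.argv[1];L=[]
for n,(u,v) in (("side",(220,145)),("top",(255,145))):
    im=manip.get_image(n);L.append(cv2.resize(im["pixels"][v:v+110,u:u+100],(396,436),interpolation=cv2.INTER_CUBIC))
cv2.imwrite(f"pics/{k}.png",np.hstack(L))
E
python3 pic.py a1; python3 st.py .503 -.058 .245
```

```text
3.6 [ 0.5017 -0.0625  0.2677] [1.44 0.31 0.54] 0.0005104530981283519
[[ 9.737e-01  2.278e-01 -1.000e-04]
 [ 2.278e-01 -9.737e-01  1.000e-04]
 [-1.000e-04 -1.000e-04 -1.000e+00]]
tool shift cm [ 0.23 -0.41  2.27]
```

View pics/a1.png

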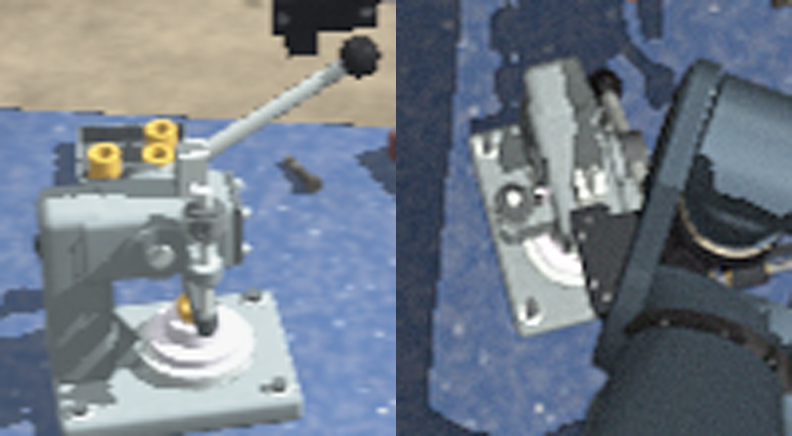

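Emit:
carry_out --rows '[[0,[0.1,-0.2,0.5],[0,0,0]],[0,[0.1,-0.15,0.5],[0,0,0]],[0,[0,0,0.5],[0,0,0]],[0,[0,0,0.4],[0,0,0]],[0,[0,0,0.3],[0,0,0]],[0,[0,0,0.3],[0,0,0]],[0,[0,0,0.3],[0,0,0]],[0,[-0.1,0,0.3],[0,0,0]]]'

```text
clock: 4.4
tool_pos: [0.5023, -0.0591, 0.2369]
tool_rot: [[0.974, 0.228, 0.001], [0.228, -0.974, -0.0], [0.001, 0.001, -1.0]]
wrist_force: [-0.2, -0.2, 3.2]
width: 0.0004
```

```bash
python3 pic.py a2; python3 st.py .503 -.058 .2
```

```text
4.5 [ 0.5019 -0.0591  0.2365] [-0.26 -0.43  1.27] 0.00047736261198074077
[[ 9.737e-01  2.277e-01  4.000e-04]
 [ 2.277e-01 -9.737e-01 -4.000e-04]
 [ 3.000e-04  5.000e-04 -1.000e+00]]
tool shift cm [ 0.13 -0.08  3.65]
```

View pics/a2.png

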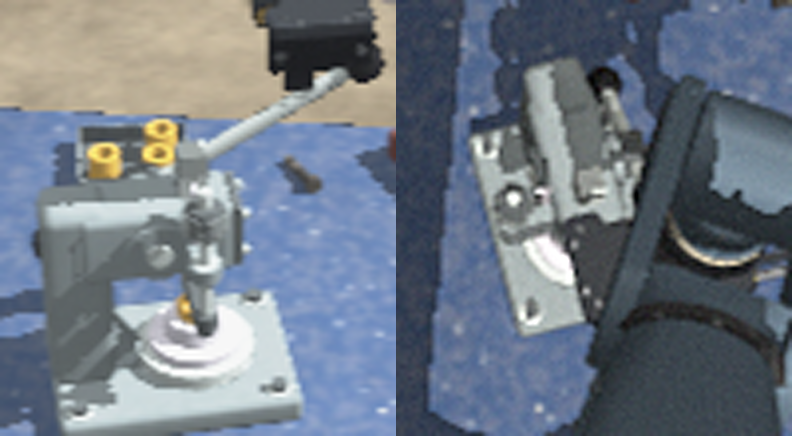

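Emit:
carry_out --rows '[[0,[-0.2,0,0.4],[0,0,0]],[0,[-0.2,0,0.4],[0,0,0]],[0,[-0.15,0,0.4],[0,0,0]],[0,[-0.15,0,0.4],[0,0,0]],[0,[-0.15,0,0.4],[0,0,0]],[0,[-0.1,0,0.4],[0,0,0]],[0,[-0.1,0,0.4],[0,0,0]],[0,[-0.1,0,0.4],[0,0,0]]]'

```text
clock: 5.3
tool_pos: [0.4902, -0.0614, 0.2041]
tool_rot: [[0.974, 0.228, -0.001], [0.228, -0.974, 0.0], [-0.001, -0.0, -1.0]]
wrist_force: [-1.2, 0.1, 3.4]
width: 0.0005
```

Emit:
carry_out --rows '[[0,[-0.1,0,0.4],[0,0,0]],[0,[-0.1,0,0.4],[0,0,0]],[0,[-0.1,0,0.4],[0,0,0]],[0,[-0.05,0,0.3],[0,0,0]],[0,[-0.05,0,0.2],[0,0,0]],[0,[-0.05,0,0.2],[0,0,0]]]'

```text
clock: 5.9
tool_pos: [0.486, -0.0624, 0.1853]
tool_rot: [[0.974, 0.228, -0.0], [0.228, -0.974, 0.0], [-0.0, -0.0, -1.0]]
wrist_force: [-1.3, -0.4, 2.9]
width: 0.0005
```

```bash
python3 st.py .486 -.0625 .16
```

```text
5.9 [ 0.486  -0.0624  0.1853] [-1.3  -0.37  2.86] 0.00047287514336975345
[[ 9.737e-01  2.278e-01 -4.000e-04]
 [ 2.278e-01 -9.737e-01  3.000e-04]
 [-4.000e-04 -3.000e-04 -1.000e+00]]
tool shift cm [-0.    0.01  2.53]
```

Emit:
carry_out --rows '[[0,[0,0,0.15],[0,0,0]],[0,[0,0,0.15],[0,0,0]],[0,[0,0,0.15],[0,0,0]],[0,[0,0,0.15],[0,0,0]],[0,[0,0,0.15],[0,0,0]],[0,[0,0,0.15],[0,0,0]]]'

```text
clock: 6.5
tool_pos: [0.4861, -0.0625, 0.1764]
tool_rot: [[0.974, 0.228, -0.0], [0.228, -0.974, -0.0], [-0.0, 0.0, -1.0]]
wrist_force: [-1.6, -0.9, 2.4]
width: 0.0006
```

Emit:
carry_out --rows '[[0,[0,0,0.1],[0,0,0]],[0,[0,0,0.1],[0,0,0]],[0,[0,0,0.1],[0,0,0]]]'

```text
clock: 6.8
tool_pos: [0.4862, -0.0625, 0.1735]
tool_rot: [[0.974, 0.228, -0.0], [0.228, -0.974, 0.0], [-0.0, -0.0, -1.0]]
wrist_force: [-2.5, -0.7, 2.6]
width: 0.0006
```

Emit:
carry_out --rows '[[0,[0,0,0.1],[0,0,0]],[0,[0,0,0.1],[0,0,0]],[0,[0,0,0.1],[0,0,0]]]'

```text
clock: 7.1
tool_pos: [0.4861, -0.0625, 0.1705]
tool_rot: [[0.974, 0.228, -0.0], [0.228, -0.974, 0.0], [-0.0, -0.0, -1.0]]
wrist_force: [-1.7, -0.6, 2.7]
width: 0.0007
```

Emit:
carry_out --rows '[[0,[0,0,0.1],[0,0,0]],[0,[0,0,0.1],[0,0,0]],[0,[0,0,0.1],[0,0,0]]]'

```text
clock: 7.4
tool_pos: [0.4861, -0.0625, 0.1675]
tool_rot: [[0.974, 0.228, -0.0], [0.228, -0.974, 0.0], [-0.0, -0.0, -1.0]]
wrist_force: [-0.9, -0.4, 2.5]
width: 0.0005
```

Emit:
carry_out --rows '[[0,[0,0,0.1],[0,0,0]],[0,[0,0,0.1],[0,0,0]],[0,[0,0,0.1],[0,0,0]]]'

```text
clock: 7.7
tool_pos: [0.4861, -0.0625, 0.1645]
tool_rot: [[0.974, 0.228, -0.0], [0.228, -0.974, 0.0], [-0.0, -0.0, -1.0]]
wrist_force: [-2.1, -0.6, 2.8]
width: 0.0007
```

Emit:
carry_out --rows '[[0,[0,0,0.1],[0,0,0]],[0,[0,0,0.1],[0,0,0]],[0,[0,0,0.1],[0,0,0]]]'

```text
clock: 8.0
tool_pos: [0.4861, -0.0625, 0.1615]
tool_rot: [[0.974, 0.228, -0.0], [0.228, -0.974, -0.0], [-0.0, -0.0, -1.0]]
wrist_force: [-2.2, -1.3, 2.8]
width: 0.0005
```

Emit:
carry_out --rows '[[0,[0,0,0.1],[0,0,0]],[0,[0,0,0.1],[0,0,0]],[0,[0,0,0.1],[0,0,0]]]'

```text
clock: 8.3
tool_pos: [0.4861, -0.0625, 0.1585]
tool_rot: [[0.974, 0.228, -0.0], [0.228, -0.974, 0.0], [-0.0, -0.0, -1.0]]
wrist_force: [-4.0, -1.5, 2.7]
width: 0.0006
```

Emit:
carry_out --rows '[[0,[-0.05,0,0.1],[0,0,0]],[0,[-0.03,0,0.1],[0,0,0]],[0,[-0.02,0,0.1],[0,0,0]]]'

```text
clock: 8.6
tool_pos: [0.4859, -0.0626, 0.1556]
tool_rot: [[0.974, 0.227, 0.002], [0.227, -0.974, 0.0], [0.002, 0.0, -1.0]]
wrist_force: [-0.1, 0.3, 2.5]
width: 0.0007
```

Emit:
carry_out --rows '[[0,[0,0,0.1],[0,0,0]],[0,[0,0,0.1],[0,0,0]],[0,[0,0,0.1],[0,0,0]]]'

```text
clock: 8.9
tool_pos: [0.486, -0.0626, 0.1533]
tool_rot: [[0.974, 0.228, 0.002], [0.228, -0.974, 0.0], [0.002, 0.0, -1.0]]
wrist_force: [-1.3, 2.0, 10.7]
width: 0.0007
```

Emit:
carry_out --rows '[[0,[0,0,0],[0,0,0]],[0,[0,0,0],[0,0,0]]]'

```text
clock: 9.1
tool_pos: [0.486, -0.0626, 0.1533]
tool_rot: [[0.974, 0.228, 0.002], [0.228, -0.974, -0.0], [0.002, 0.0, -1.0]]
wrist_force: [-0.7, 2.0, 7.6]
width: 0.0003
```

Emit:
carry_out --rows '[[0,[0,0,0.05],[0,0,0]],[0,[0,0,0.05],[0,0,0]],[0,[0,0,0],[0,0,0]]]'

```text
clock: 9.4
tool_pos: [0.486, -0.0626, 0.1528]
tool_rot: [[0.974, 0.228, 0.002], [0.228, -0.974, -0.0], [0.002, 0.001, -1.0]]
wrist_force: [-0.8, 1.9, 11.8]
width: 0.0007
```

```bash
python3 pic.py a3;python3 pic.py a3; python3 st.py
```

```text
9.6 [ 0.486  -0.0626  0.1528] [-2.33  1.76 11.66] 0.0007985534196785767
[[ 9.738e-01  2.276e-01  2.200e-03]
 [ 2.276e-01 -9.738e-01 -1.000e-04]
 [ 2.100e-03  6.000e-04 -1.000e+00]]
```

Emit:
carry_out --rows '[[0,[0,0,-0.1],[0,0,0]],[0,[0,0,-0.3],[0,0,0]],[0,[0,0,-1.0],[0,0,0]],[0,[0,0,-2.5],[0,0,0]],[0,[0,0,-3.5],[0,0,0]],[0,[0,0,-3.5],[0,0,0]],[0,[0,0,-3.0],[0,0,0]],[0,[0,0,0],[0,0,0]]]'

```text
clock: 10.4
tool_pos: [0.4879, -0.0638, 0.2951]
tool_rot: [[0.974, 0.228, 0.01], [0.228, -0.974, -0.004], [0.008, 0.006, -1.0]]
wrist_force: [1.3, -0.9, -0.9]
width: 0.0005
```

```bash
python3 pic.py a4; python3 st.py .5625 .0725 .3; python3 -c "
from h import *
print(manip.state()['joints'])"
```

```text
10.5 [ 0.4852 -0.0628  0.2911] [ 0.68 -1.07 -0.23] 0.000828529046638355
[[ 9.737e-01  2.278e-01  1.200e-03]
 [ 2.278e-01 -9.737e-01 -7.000e-04]
 [ 1.000e-03  9.000e-04 -1.000e+00]]
tool shift cm [ 10.61 -11.41  -0.89]
[-2.04822196e+01  1.48444476e+01  9.60046268e+01 -1.41680454e-02
  6.90733807e+01  5.63526526e+01]
```

View pics/a4.png

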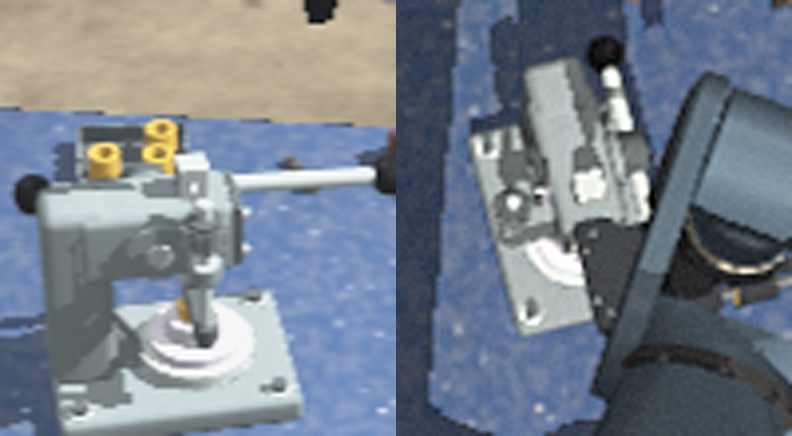

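```bash
python3 - <<'E'
from h import *
S=manip.get_image("side");T=manip.get_image("top")
a=cv2.resize(S["pixels"][175:225,245:295],(400,400),interpolation=cv2.INTER_CUBIC)
b=cv2.resize(T["pixels"][170:220,265:315],(400,400),interpolation=cv2.INTER_CUBIC)
# predicted: rod axis at z .165(lug) .18 .19 .2 .217
for im,img,o in((S,a,(245,175)),(T,b,(265,170))):
    off=np.array([-.0018,0,0]) if im is S else 0
    for z in (.165,.180,.204,.217):
        u=(proj(im,np.array([.5625,.0725,z])+off)-o+.5)*8;print(z,u.round())
        cv2.circle(img,tuple(int(x) for x in u),2,(0,0,255),-1)
cv2.imwrite("pics/a5.png",np.hstack([a,b]))
for im in(S,T):
    for t in("collar_mid","collar_foot"):print([(np.round(x["rect"],1),x["confidence"]) for x in manip.look_for(im,t)])
E
```

```text
0.165 [211. 291.]
0.18 [211. 258.]
0.204 [210. 206.]
0.217 [210. 176.]
0.165 [155. 238.]
0.18 [156. 229.]
0.204 [158. 215.]
0.217 [159. 207.]
[]
[(array([264.6, 199.2, 279. , 208.2]), 0.57)]
[(array([279.1, 192.3, 290.9, 205.8]), 0.43)]
[(array([277.9, 158.1, 319.8, 232.3]), 0.69), (array([278.4, 192.9, 289.6, 205. ]), 0.5), (array([195.8, 231.2, 223.8, 282.5]), 0.4)]
```

View pics/a5.png

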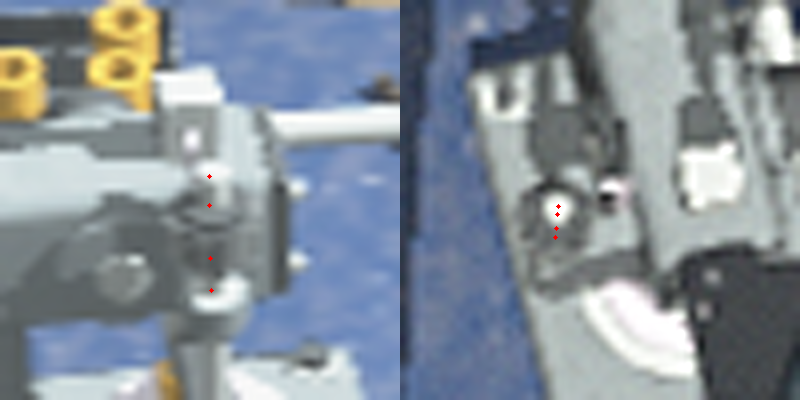

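Emit:
carry_out --rows '[[6,[2.6,-2.85,-0.5],[0,0,0]],[6,[2.7,-2.85,-0.4],[0,0,0]],[6,[2.7,-2.85,0],[0,0,0]],[6,[2.6,-2.85,0],[0,0,0]],[6,[0,0,0],[0,0,-0.143]],[6,[0,0,0],[0,0,-0.143]],[6,[0,0,0],[0,0,-0.143]],[6,[0,0,0],[0,0,-0.143]]]'

```text
clock: 11.6
tool_pos: [0.5622, 0.0727, 0.2985]
tool_rot: [[0.691, 0.723, -0.002], [0.723, -0.691, 0.0], [-0.001, -0.001, -1.0]]
wrist_force: [0.3, -0.8, -0.3]
width: 0.0554
```

Emit:
carry_out --rows '[[6,[0,0,0],[0,0,-0.143]],[6,[0,0,0],[0,0,-0.143]],[6,[0,0,0],[0,0,-0.143]],[6,[0,0,0],[0,0,-0.143]],[6,[0,0,0],[0,0,-0.143]],[6,[0,0,0],[0,0,-0.143]],[6,[0,0,0],[0,0,-0.143]],[6,[0,0,0],[0,0,0]]]'

```text
clock: 12.4
tool_pos: [0.5622, 0.0724, 0.2987]
tool_rot: [[-0.23, 0.973, -0.002], [0.973, 0.23, 0.0], [0.0, -0.002, -1.0]]
wrist_force: [-0.4, -0.0, 0.2]
width: 0.0601
```

```bash
python3 pic.py b1; python3 st.py .5625 .0725 .24
```

```text
12.5 [0.5623 0.0724 0.299 ] [0.05 0.09 0.28] 0.0600026108441061
[[-2.270e-01  9.739e-01 -1.100e-03]
 [ 9.739e-01  2.270e-01  1.000e-04]
 [ 3.000e-04 -1.100e-03 -1.000e+00]]
tool shift cm [0.   0.03 5.9 ]
```

View pics/b1.png

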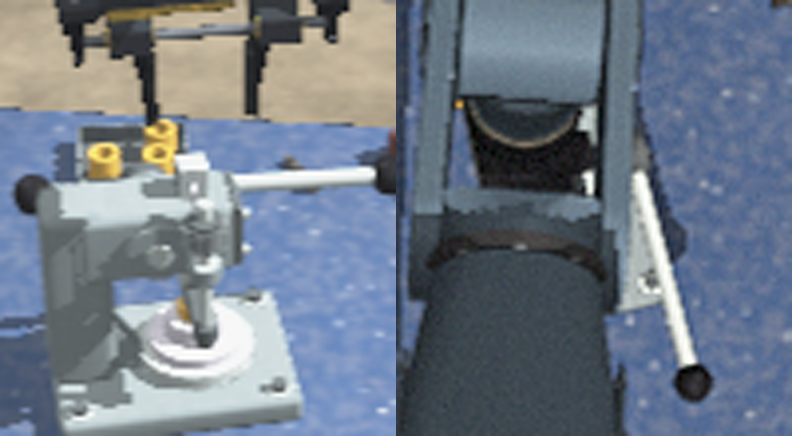

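Emit:
carry_out --rows '[[6,[0,0,2.0],[0,0,0]],[6,[0,0,3.0],[0,0,0]],[6,[0,0,2.0],[0,0,0]],[6,[0,0,1.0],[0,0,0]],[6,[0,0,1.0],[0,0,0]],[6,[0,0,0],[0,0,0]]]'

```text
clock: 13.1
tool_pos: [0.562, 0.0724, 0.2086]
tool_rot: [[-0.229, 0.973, -0.002], [0.973, 0.229, 0.0], [0.001, -0.002, -1.0]]
wrist_force: [-0.3, -0.7, -0.6]
width: 0.0596
```

```bash
python3 - <<'E'
from h import *
S=manip.get_image("side")
cv2.imwrite("pics/b2.png",cv2.resize(S["pixels"][155:235,230:310],(640,600),interpolation=cv2.INTER_CUBIC))
E
python3 st.py .5625 .0725 .186
```

```text
13.15 [0.5626 0.0724 0.2095] [0.54 0.33 1.16] 0.05995924608254197
[[-2.294e-01  9.733e-01 -2.000e-04]
 [ 9.733e-01  2.294e-01  0.000e+00]
 [ 1.000e-04 -1.000e-04 -1.000e+00]]
tool shift cm [ 0.01 -0.01  2.35]
```

View pics/b2.png

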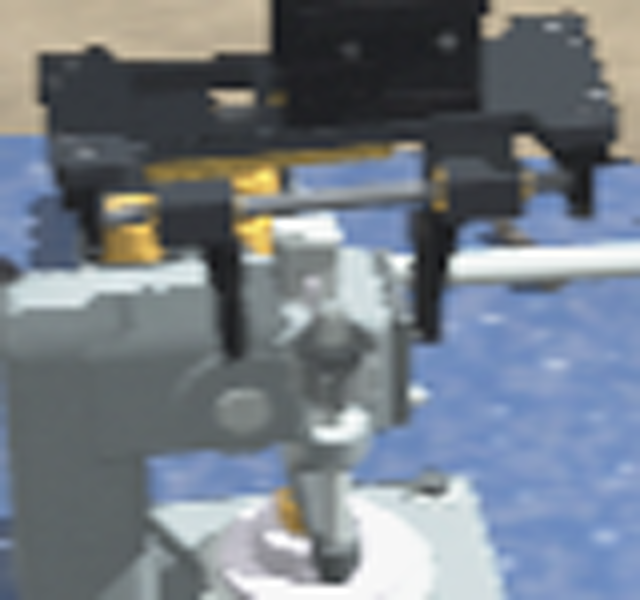

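Emit:
carry_out --rows '[[6,[0,0,1.0],[0,0,0]],[6,[0,0,1.0],[0,0,0]],[6,[0,0,0.35],[0,0,0]],[5,[0,0,0],[0,0,0]],[4,[0,0,0],[0,0,0]],[3.6,[0,0,0],[0,0,0]],[3.4,[0,0,0],[0,0,0]],[3.3,[0,0,0],[0,0,0]]]'

```text
clock: 13.95
tool_pos: [0.5618, 0.0723, 0.1862]
tool_rot: [[-0.23, 0.973, -0.001], [0.973, 0.23, -0.0], [-0.0, -0.002, -1.0]]
wrist_force: [-2.8, -0.9, 1.7]
width: 0.035
```

```bash
python3 - <<'E'
from h import *
S=manip.get_image("side")
cv2.imwrite("pics/b3.png",cv2.resize(S["pixels"][165:225,240:300],(600,600),interpolation=cv2.INTER_CUBIC))
E
python3 st.py .5625 .0725 .186
```

```text
14.0 [0.5615 0.0722 0.1862] [-2.43 -0.64  1.04] 0.03389019225924878
[[-2.302e-01  9.731e-01 -2.200e-03]
 [ 9.731e-01  2.302e-01 -6.000e-04]
 [-0.000e+00 -2.200e-03 -1.000e+00]]
tool shift cm [0.   0.11 0.02]
```

View pics/b3.png

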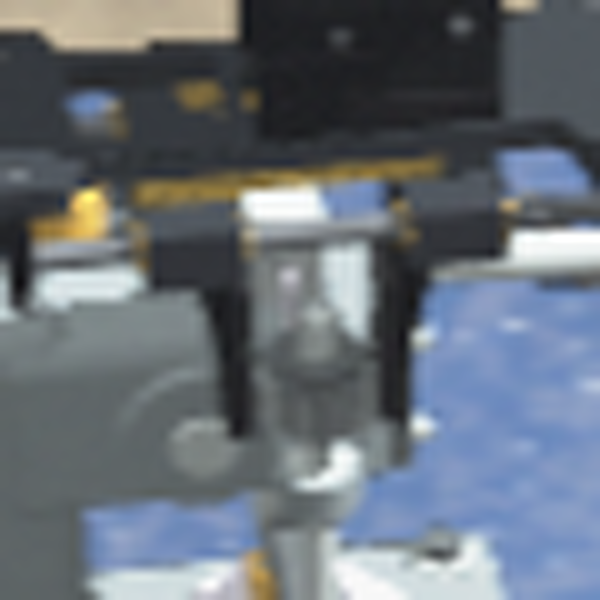

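Emit:
carry_out --rows '[[3.3,[0,-0.07,0],[0,0,0]],[3.1,[0,0,0],[0,0,0]],[2.8,[0,0,0],[0,0,0]]]'

```text
clock: 14.3
tool_pos: [0.5604, 0.072, 0.1861]
tool_rot: [[-0.23, 0.973, -0.003], [0.973, 0.23, -0.001], [0.0, -0.003, -1.0]]
wrist_force: [-5.0, -1.3, 4.4]
width: 0.0311
```

```bash
python3 st.py
```

```text
14.3 [0.5604 0.072  0.1861] [-5.02 -1.31  4.42] 0.031114197217221896
[[-2.302e-01  9.731e-01 -2.900e-03]
 [ 9.731e-01  2.302e-01 -6.000e-04]
 [ 1.000e-04 -3.000e-03 -1.000e+00]]
```

Emit:
carry_out --rows '[[2.8,[0,-0.1,0],[0,0,0]],[2.8,[0,0,0.1],[0,0,0]],[2.8,[0,0,0.2],[0,0,0]],[2.8,[0,0,0.2],[0,0,0]],[2.8,[0,0,0.2],[0,0,0]],[2.8,[0,0,0.2],[0,0,0]]]'

```text
clock: 14.9
tool_pos: [0.5604, 0.072, 0.1767]
tool_rot: [[-0.23, 0.973, -0.001], [0.973, 0.23, -0.0], [0.0, -0.001, -1.0]]
wrist_force: [-5.3, -1.7, 5.1]
width: 0.0312
```

```bash
python3 st.py; python3 - <<'E'
from h import *
S=manip.get_image("side")
cv2.imwrite("pics/b4.png",cv2.resize(S["pixels"][165:225,240:300],(600,600),interpolation=cv2.INTER_CUBIC))
E
```

```text
14.9 [0.5604 0.072  0.1767] [-5.31 -1.66  5.07] 0.031234921868450862
[[-2.300e-01  9.732e-01 -1.000e-03]
 [ 9.732e-01  2.300e-01 -1.000e-04]
 [ 2.000e-04 -1.000e-03 -1.000e+00]]
```

View pics/b4.png

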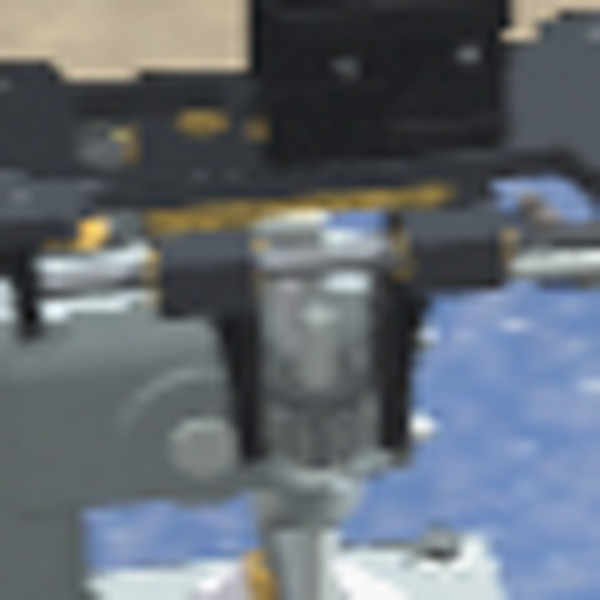

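Emit:
carry_out --rows '[[2.8,[0,0,0.1],[0,0,0]],[2.8,[0,0,0.1],[0,0,0]],[2.8,[0,0,0.1],[0,0,0]]]'

```text
clock: 15.25
tool_pos: [0.5604, 0.072, 0.1738]
tool_rot: [[-0.23, 0.973, -0.001], [0.973, 0.23, -0.0], [0.0, -0.001, -1.0]]
wrist_force: [-4.3, -2.0, 3.7]
width: 0.0311
```

Emit:
carry_out --rows '[[2.8,[0,0,0.1],[0,0,0]],[2.8,[0,0,0.1],[0,0,0]],[2.8,[0,0,0.1],[0,0,0]]]'

```text
clock: 15.55
tool_pos: [0.5604, 0.072, 0.1709]
tool_rot: [[-0.23, 0.973, -0.001], [0.973, 0.23, -0.0], [0.0, -0.001, -1.0]]
wrist_force: [-5.4, -2.1, 4.4]
width: 0.0314
```

Emit:
carry_out --rows '[[2.8,[0,0,0.1],[0,0,0]],[2.8,[0,0,0.1],[0,0,0]]]'

```text
clock: 15.75
tool_pos: [0.5604, 0.072, 0.1695]
tool_rot: [[-0.23, 0.973, -0.001], [0.973, 0.23, -0.0], [0.0, -0.001, -1.0]]
wrist_force: [-7.1, -1.2, 13.7]
width: 0.0312
```

Emit:
carry_out --rows '[[2.8,[0,0,0.06],[0,0,0]],[2.8,[0,0,0],[0,0,0]]]'

```text
clock: 15.95
tool_pos: [0.5604, 0.072, 0.1695]
tool_rot: [[-0.23, 0.973, -0.001], [0.973, 0.23, -0.0], [-0.0, -0.001, -1.0]]
wrist_force: [-7.2, -2.0, 11.6]
width: 0.0315
```

```bash
python3 st.py; python3 - <<'E'
from h import *
S=manip.get_image("side")
cv2.imwrite("pics/b5.png",cv2.resize(S["pixels"][165:225,240:300],(600,600),interpolation=cv2.INTER_CUBIC))
E
```

```text
15.95 [0.5604 0.072  0.1695] [-7.18 -2.01 11.61] 0.031535677090292966
[[-2.301e-01  9.732e-01 -5.000e-04]
 [ 9.732e-01  2.301e-01 -3.000e-04]
 [-1.000e-04 -6.000e-04 -1.000e+00]]
```

View pics/b5.png

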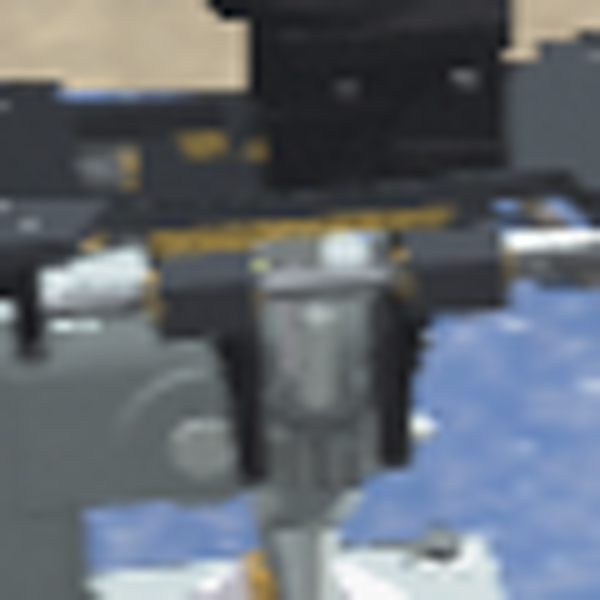

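Emit:
carry_out --rows '[[3.3,[0,0,0],[0,0,0]],[4.0,[0,0,0],[0,0,0]],[6,[0,0,0],[0,0,0]],[6,[0,0,0],[0,0,0]],[6,[0,0,-1],[0,0,0]],[6,[0,0,-2],[0,0,0]],[6,[0,0,-4],[0,0,0]],[6,[0,0,-4],[0,0,0]]]'

```text
clock: 16.8
tool_pos: [0.5608, 0.0721, 0.2797]
tool_rot: [[-0.23, 0.973, -0.0], [0.973, 0.23, 0.0], [0.0, -0.0, -1.0]]
wrist_force: [1.6, -0.1, -0.8]
width: 0.0597
```

```bash
python3 st.py; python3 - <<'E'
from h import *
S=manip.get_image("side")
cv2.imwrite("pics/b6.png",cv2.resize(S["pixels"][165:225,240:300],(600,600),interpolation=cv2.INTER_CUBIC))
E
```

```text
16.8 [0.5608 0.0721 0.2797] [ 1.56 -0.11 -0.84] 0.0596765877891682
[[-2.298e-01  9.732e-01 -4.000e-04]
 [ 9.732e-01  2.298e-01  3.000e-04]
 [ 4.000e-04 -4.000e-04 -1.000e+00]]
```

View pics/b6.png

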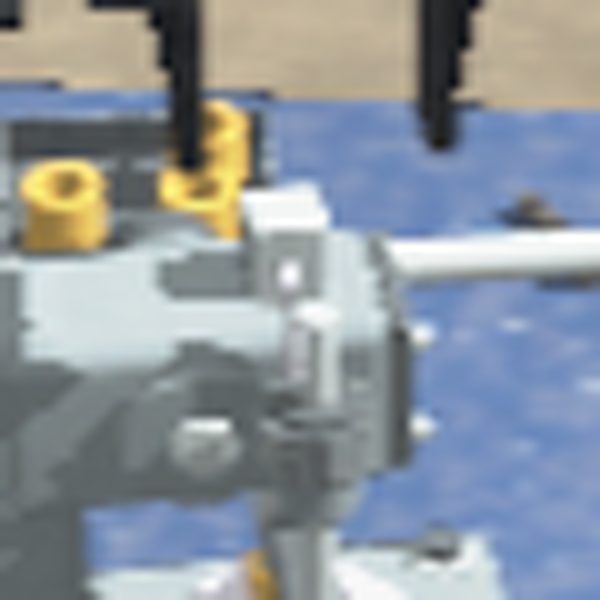

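```bash
python3 - <<'E'
from h import *
S=manip.get_image("side")
a=cv2.resize(S["pixels"][175:225,245:295],(600,600),interpolation=cv2.INTER_CUBIC);c=a.copy()
ax=np.array([.974,.227,0]);th=np.linspace(0,2*np.pi,60)
for z,col in((.165,(0,0,255)),(.189,(0,255,0))):
    P=[(proj(S,np.array([.5625-.0018+.016*np.cos(t),.0725+.016*np.sin(t),z]))-(245,175)+.5)*12 for t in th]
    cv2.polylines(c,[np.int32(P)],True,col,1)
cv2.imwrite("pics/b7.png",np.hstack([cv2.resize(a,(400,400)),cv2.resize(c,(400,400))]))
E
```

```text
(no output)
```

View pics/b7.png

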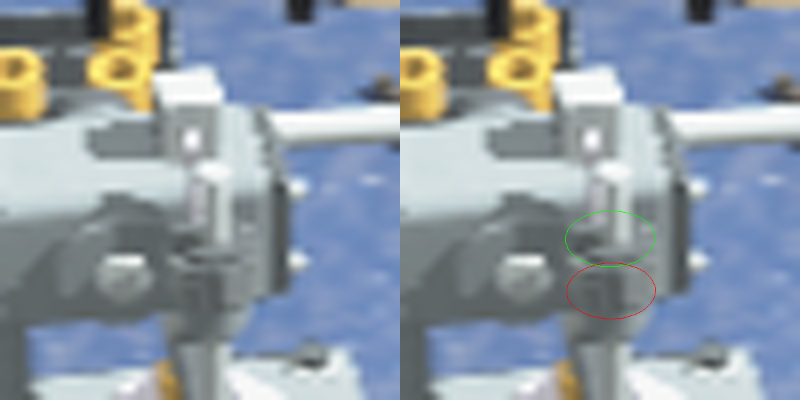

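```bash
python3 - <<'E'
from h import *
for n in("side","top"):
    im=manip.get_image(n)
    for t in ["tape_at","square_at","sander_at"]:
        r=manip.look_for(im,t);print(n,t,[np.round(x["rect"]) for x in r[:1]])
print(manip.sign_off())
E
```

```text
side tape_at [array([285., 321., 313., 357.])]
side square_at [array([290., 304., 357., 334.])]
side sander_at [array([316., 171., 348., 199.])]
top tape_at [array([175., 227., 194., 245.])]
top square_at [array([197., 232., 217., 275.])]
top sander_at [array([363., 245., 399., 275.])]
the job is handed in; nothing more can be done
None
```

I pressed the lever down, left it standing on the bush, slid the collar down onto the lug, and handed the job in at about 17 s. The sign-off gave no verdict.

- **Lever:** I pressed the bar at about 137 mm from the pivot, at 10 mm/s near the bush. Free travel took about 2.7 N. The resistance then firmed up, and I stopped at a steady 11.7 N, which is below the 22 N limit. After I let go, the side view showed the bar at the same height, both before and after the collar work.
- **Collar:** I gripped it across the press's front-to-back direction and slid it down about 17 mm against about 5 N. At the end the force rose to 13.7 N and the tool stopped moving, with the fingertips still about 4.5 mm above the lug. After release, the side view put the collar's top where a seated collar's should be, about 189 mm up, to within 1–2 mm.
- **Bystanders:** The tape measure, square and sanding block were found where they were before, within the scatter of the detector. The gripper was left clear, about 90 mm above the collar.

**Less certain points:**
- A last 0.6 mm of commanded push on the collar did not raise the force (11.6 N afterwards). The seating therefore rests on the first force rise and the picture.
- During the grip there was a sideways force of 5–7 N, because the jaws were not perfectly centred on the rod.

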